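# Click the speed wheel to its working setting and start

## Task

The knurled thumbwheel on the grey speed controller stands one or two clicks short of its working setting. With fingertips rubbing along its top, roll it away from you (towards the back of the box) until its white index bar clicks in at the very top, between the two small pointers; only then press the round start button beside it all the way down and let it come up again. Nothing is to be gripped or lifted: leave the cups, tape, sanding block and white carton round the controller where they stand.

Things in the scene. Friction and masses are not known exactly. Their poses are not given: they have to be found in the camera images.
- controller: Grey metal speed controller on a black foot, fixed to the table, 130 (x) x 150 (y) x 60 mm high, turned up to 0.4 rad either way. Origin: centre of its underside; x points to its back (away from the robot), y to its left, z up. On top a black knurled thumbwheel stands out of a slot on the left, between two white pointers 6 mm high; the round start button is on the right.
- wheel_top (a point): Fixed point at the top of the wheel's rim, (0, 32, 80) mm in the controller's frame. Wheel 64 mm diameter, 24 mm wide, level axle along the controller's y; the rim stands 20 mm out of the case, its friction is about 1. The axle is sprung and gives way downwards up to 6 mm (3 N at first, 10 N at the bottom). A fingertip pressed on with 5 to 10 N and drawn along x turns it by friction.
- wheel (a joint): Turn of the wheel, rad; grows as the top of the rim moves along the controller's +x (32 mm of rim a radian). 0: index bar at the top. Detents at -1.047, -0.524, 0, 0.524, 1.047 (17 mm of rim apart), stops just past the outer two; left free it snaps to the nearest. Just under 2 N at the rim takes it over. Starts at -0.524 or -1.047. Long turns need several strokes.
- start (a joint): Travel of the start button in m: 0 up, 0.006 fully down (5 N); springs back when let go.
- start_top (a point): Centre of the top of the round start button, 30 mm diameter, on a black collar on top of the controller, 90 mm above the table, 74 mm right of the wheel (at (-10, -42) mm in the controller's frame). Pressed straight down.
- sanding_block: Loose black sanding block with a red-brown top, 62 x 115 x 31 mm, left of the controller; origin at the centre of its underside. A bystander.
- masking_tape: Loose roll of cream masking tape lying flat, 105 mm diameter, 25 mm high, right of the controller; origin at the centre of its underside. A bystander.
- dose_cup: Loose small clear cup, 51 mm diameter, 35 mm high, before the controller on the right; origin at the centre of its underside. A bystander.
- small_cup: Loose small clear cup, 69 mm diameter, 61 mm high, before the controller on the left; origin at the centre of its underside. A bystander.
- white_carton: Loose plain white carton, 55 x 130 x 50 mm, behind the controller; origin at the centre of its underside. A bystander.

How it is judged:
On the way, in this order (a step that is already met when the one before it is completed fails the run):
1. the wheel sits in the working detent, index bar at the top, left free by the fingers (value of joint wheel between -0.12 and 0.12 rad and contact force between controller and the arm below 0.3 N and contact force between controller and the fingers below 0.3 N), for 0.2 s.
2. the start button is pressed down (value of joint start above 0.0045 m), for 0.05 s.
At the end, for the whole second after the job is handed in: the wheel rests in its working detent (within 0.12 rad of 0) and the start button, having been pressed at least 4.5 mm after that, is up again (under 1.5 mm) (value of joint wheel between -0.12 and 0.12 rad and value of joint start below 0.0015 m); the robot touches nothing.
It fails at once if the start button is pressed while the wheel is not at the working setting (value of joint start above 0.003 m and (value of joint wheel below -0.2 rad or value of joint wheel above 0.2 rad)).
It fails at once if a bystander is lifted, carried or pushed more than 20 mm (distance of any of sanding_block, masking_tape, dose_cup, small_cup, white_carton from where it was at the start of the episode above 0.02 m).
It also fails if it takes over 48 s, if anything falls off the work surface, if the arm or the gripper's body presses on something with over 40 N, if the wrist force passes 120 N, or if a joint passes its speed limit or range.

## Robot

A 7-joint arm with a two-finger parallel gripper is mounted at the origin on a cart in front of the work surface, level with it; the furniture and walls round the work are solid. World frame = base frame: x ahead of the robot, y to its left, z up, the work surface at z = 0. Lengths are in m, angles in rad, forces in N, time in s.
With the tool pointing down it reaches from about 0.425 to 0.95 m from the base axis. Payload 4.7 kg.
Tool frame: the origin (TCP) lies between the finger pads; the fingertips stand 25 mm ahead of it and the grasp point (between the pads) lies 6 mm ahead of it; x points along the fingers, z is the direction in which the jaws open and shut, and the axes are right-handed (so a half turn about x gives the same grasp; the last joint's range is limited). The gripper opens to 85 mm and grips with 20 to 120 N. Pads are 22 mm wide; open, the fingers measure 114 mm over their backs; the gripper's body (76 mm by 85 mm) begins 54 mm behind the grasp point. The pads swing forward as they close: fully open they stand 13 mm farther back than shut.
Start: joints at [1.139, 0.469, -0.049, 1.532, 0.024, 1.141, -0.082], TCP at [0.265, -0.621, 0.256] pointing down, gripper open.
Joint ranges: [-2.59, 2.59], [-0.33, 1.99], [-1.39, 1.29], [0.1, 2.45], [-1.04, 4.18], [0.21, 1.99], [-2.66, 2.66]. Speed limits (rad/s): [2.57, 2.57, 3.14, 3.14, 3.14, 3.14, 3.14].

## Interface

Orientations are given as a 3x3 rotation matrix whose columns are the frame's x, y, z axes.
In Python, from rig import * gives the robot as it stands. Calls block until the motion is done:
- movep(position, orientation): joint-space move of the TCP to a pose.
- move_l(position, attitude=None, feed=0.15, until_force=None): straight line of the TCP; attitude=None keeps the orientation; feed is the mean speed in m/s. With until_force (N) it stops when the force on the tool has changed by that much, and returns True; else False.
- move_joints(angles): joint-space move.
- command_gripper(opening, newtons=None): finger opening in m; newtons is the grip in N (None keeps the last); returns when the fingers have stopped.
- sleep(seconds).
- inverse_kinematics(position, orientation): joint angles nearest the present ones, or None.
- sense(): the state.
- camera(name): name is "side" or "top" or "wrist"; returns (picture, depth): 480x640x3 uint8, red, green, blue; 480x640 float32, m along the optical axis (not along the pixel's ray), 0 where there is no reading.
- camera_params(name): a dict with "K" (3x3 intrinsics, pixels), "position" and "rotation" of the camera in the world; the wrist camera has in their place "tool_from_camera" (4x4, takes a point from camera to tool coordinates, whose origin is the TCP and whose axes are the tool frame's). Camera axes: x right, y down, z forward; pixel columns grow to the right and rows downward; lengths in m; the calibration is good to about 2 mm. A picture is of the moment at which its call begins: read the wrist's pose just before it. camera_params takes no time and is no camera call.
A pose or a line that the arm cannot do raises Unreachable and nothing moves.
- finish_job(): hands the job in, once; it reports no verdict.
The state is a dict: "time_s": time; "joint_pos": joint angles; "qd": joint speeds; "joint_efforts": joint torques, N m; "position": TCP position; "tcp_rot": TCP orientation; "wrist_force": force on the tool from outside, world axes, zero at the start; "ft_torque": the same for the moment, N m; "finger_gap": finger opening in m.
Only numpy, scipy, OpenCV 4.12 (cv2) and the standard library are available. Lean on these libraries where they do the work, as an engineer would, in place of code of your own. Each camera call takes 0.05 s, during which the arm holds its last target.

## Working session

There is one attempt and no reset: what is moved stays moved. The work goes in short steps, each a Python script; the robot and the scene stay as the last script left them, time stands still between calls to the robot, and variables do not carry over. Pictures are saved under pics/ and viewed, and the job is handed in when it is done.

```bash
mkdir -p pics; ls
python3 - <<'E'
from rig import *
import cv2,numpy as np
for n in ["top","side"]:
    p,d=camera(n); cv2.imwrite(f"pics/{n}0.png",p[:,:,::-1]); np.save(f"pics/{n}0.npy",d)
    print(n,camera_params(n))
s=sense();print(s)
E
```

```text
pics
top {'K': array([[463.31615673,   0.        , 312.37509029],
       [  0.        , 463.31615673, 236.98656983],
       [  0.        ,   0.        ,   1.        ]]), 'position': array([0.44893953, 0.0540776 , 0.91399445]), 'rotation': array([[ 0.02450834, -0.99444471,  0.10236731],
       [-0.99952884, -0.02248267,  0.0208955 ],
       [-0.01847793, -0.10283119, -0.99452718]])}
side {'K': array([[458.98744887,   0.        , 319.06210493],
       [  0.        , 458.98744887, 241.02992824],
       [  0.        ,   0.        ,   1.        ]]), 'position': array([ 0.59253677, -0.6864465 ,  0.5010175 ]), 'rotation': array([[ 0.99546643,  0.06657878, -0.06792538],
       [ 0.09146814, -0.47429242,  0.87560281],
       [ 0.02608007, -0.87784621, -0.47823202]])}
{'time_s': 0.1, 'joint_pos': array([ 1.13908133,  0.46938951, -0.04859741,  1.5335732 ,  0.02410363,
        1.14099365, -0.082293  ]), 'qd': array([ 0.0006588 , -0.00170507,  0.00049027, -0.00356526,  0.00132031,
       -0.00064564, -0.00055754]), 'joint_efforts': array([ 1.20912751e-03, -5.11515677e+01, -4.66418476e-02, -2.38390231e+01,
        1.08132191e-02,  4.39794137e-03,  2.53766160e-05]), 'position': array([ 0.2644337 , -0.62052738,  0.2553475 ]), 'tcp_rot': array([[-7.55139363e-04,  9.19945552e-01,  3.92045420e-01],
       [ 1.60967436e-03,  3.92046142e-01, -9.19944146e-01],
       [-9.99998419e-01, -6.36205767e-05, -1.77686224e-03]]), 'wrist_force': array([ 0.58778365, -0.28380116,  0.21386014]), 'ft_torque': array([ 0.0477716 , -0.05740449, -0.00982655]), 'finger_gap': 0.08581706986794434}
```

View pics/top0.png

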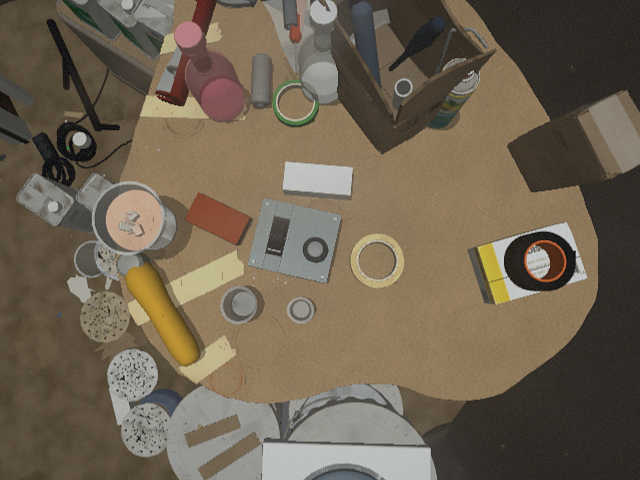

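View pics/side0.png

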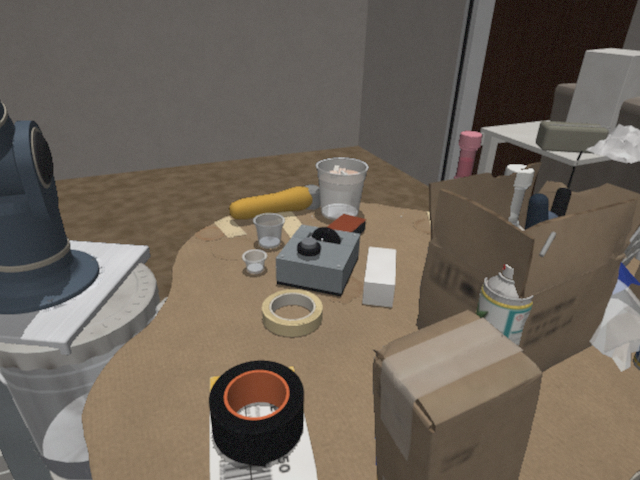

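The top view shows the controller at about px (295,240), with the wheel at (276,237) and the button at (315,248). Next I'll get its pose from the depth image.

```bash
cat > h.py <<'E'
import numpy as np,cv2
def cloud(d,P,R=None,t=None):
    K=P["K"];R=P["rotation"] if R is None else R;t=P["position"] if t is None else t
    v,u=np.mgrid[:480,:640]
    c=np.stack([(u-K[0,2])/K[0,0]*d,(v-K[1,2])/K[1,1]*d,d],-1)
    return c@R.T+t
def proj(p,P,R=None,t=None):
    K=P["K"];R=P["rotation"] if R is None else R;t=P["position"] if t is None else t
    c=(np.atleast_2d(p)-t)@R
    return np.c_[c[:,0]/c[:,2]*K[0,0]+K[0,2],c[:,1]/c[:,2]*K[1,1]+K[1,2]]
E
python3 - <<'E'
from rig import *
from h import *
P=camera_params("top");d=np.load("pics/top0.npy");W=cloud(d,P)
im=cv2.imread("pics/top0.png")
m=np.zeros((480,640),bool);m[190:290,240:350]=1
z=W[...,2]
print("table",np.median(z[300:330,330:400]))
top=m&(z>.052)&(z<.068)&(d>0)
# case: fill holes w/ everything above .045
case=(m&(z>.05)).astype(np.uint8)
n,l,st,_=cv2.connectedComponentsWithStats(case);k=1+np.argmax(st[1:,4])
pts=W[(l==k)][:,:2].astype(np.float32)
r=cv2.minAreaRect(pts[:]*1000);print("rect",r)
print("case z",np.median(z[top]))
# button
for nm,(a,b,c,e) in dict(btn=(230,265,298,332),wheel=(210,262,262,292)).items():
    mm=np.zeros_like(m);mm[a:b,c:e]=1
    q=W[mm&(z>.072)];print(nm,len(q),q.mean(0),(q.max(0)+q.min(0))/2,q[:,2].max())
cv2.imwrite("pics/z.png",cv2.resize(im[190:290,240:350],None,fx=7,fy=6,interpolation=cv2.INTER_CUBIC)[:600])
E
```

```text
table 0.00016558266088362306
rect ((529.082763671875, 106.17958068847656), (150.129150390625, 136.19805908203125), 78.4591293334961)
case z 0.06014829764230323
btn 502 [0.51259853 0.06624186 0.09051767] [0.49208288 0.06636302 0.49356512] 0.9139944536484712
wheel 292 [0.53641122 0.13508132 0.09159752] [0.50448361 0.1024723  0.4930161 ] 0.9139944536484712
```

View pics/z.png

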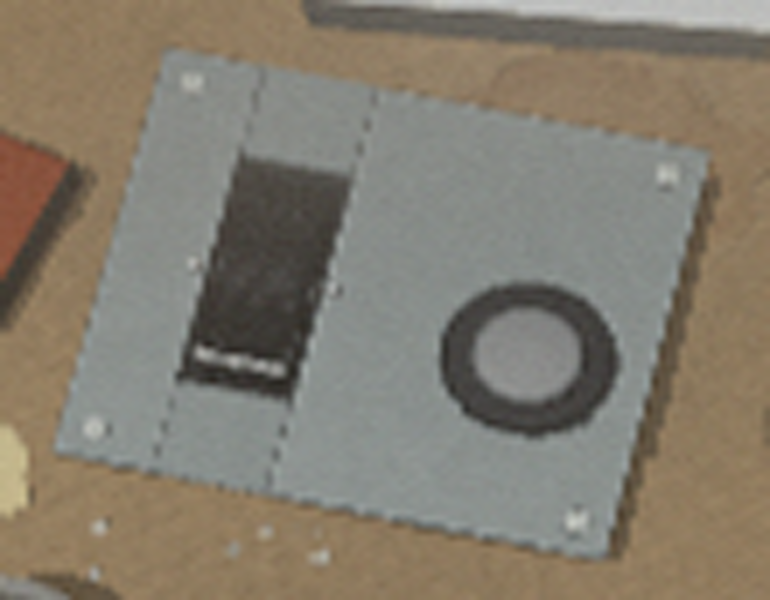

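```bash
cat >> h.py <<'E'
def ctl(c,yaw,p):
    p=np.atleast_2d(np.array(p,float))/1000;C,S=np.cos(yaw),np.sin(yaw)
    return p@np.array([[C,-S,0],[S,C,0],[0,0,1]]).T+np.array([c[0],c[1],0])
E
python3 - <<'E'
from rig import *
from h import *
from scipy.optimize import least_squares
P=camera_params("top");im=cv2.imread("pics/top0.png")
# corners in crop: TL back-left, TR back-right, BR front-right, BL front-left ; button centre
pix=np.array([[170,50],[710,153],[608,555],[57,450]])/[7,6]+[240,190]-.45
mod=[[65,75,60],[65,-75,60],[-65,-75,60],[-65,75,60]]
f=lambda q:(proj(ctl(q[:2],q[2],mod),P)-pix).ravel()
r=least_squares(f,[.53,.106,-.2]);print(r.x,r.fun)
c,y=r.x[:2],r.x[2]
T=lambda p:((proj(ctl(c,y,p),P)+.45-[240,190])*[7,6])
print("btn",T([-10,-42,90]),"ptr",T([[0,46,66],[0,18,66]]))
for a in(-.524,-1.047):print(a,T([[32*np.sin(a),32,48+32*np.cos(a)]]))
W=ctl(c,y,[[0,32,80],[-10,-42,90]]);print(W)
E
```

```text
[ 0.53124946  0.10476526 -0.19671407] [-0.43694981 -0.66489372  0.71757767 -0.66457659  0.16604049  0.83824745
 -0.45544435  0.43365188]
btn [[530.79258834 353.7145028 ]] ptr [[214.37486316 265.9277672 ]
 [317.76056906 285.63754056]]
-0.524 [[248.5909954  323.63140873]]
-1.047 [[242.87585934 364.06526056]]
[[0.53750379 0.13614811 0.08      ]
 [0.51323351 0.06552974 0.09      ]]
```

The white bar at crop px (240,360) matches the model's prediction for -1.047, so the wheel is two clicks short. I'll shut the fingers and move above the wheel.

```bash
cat >> h.py <<'E'
C0=np.array([0.53125,0.10477]);YAW=-0.1967
ZX=np.array([np.cos(YAW),np.sin(YAW),0])
def rot(s):
    x=np.array([0,0,-1.]);z=s*ZX;return np.c_[x,np.cross(z,x),z]
def tcp(x,y,ztip): # controller mm -> tcp world
    return ctl(C0,YAW,[x,y,ztip+25])[0]
E
python3 - <<'E'
from rig import *
from h import *
for s in(1,-1):
    print(s,inverse_kinematics(tcp(-10,32,150),rot(s)))
command_gripper(0.0,30)
q={s:inverse_kinematics(tcp(-10,32,150),rot(s)) for s in(1,-1)}
s=min((k for k in q if q[k] is not None),key=lambda k:abs(q[k][6]));print(s)
movep(tcp(-10,32,150),rot(s))
S=sense();print(S["time_s"],S["position"],S["wrist_force"],S["finger_gap"],S["joint_pos"])
p,d=camera("wrist");cv2.imwrite("pics/w1.png",p[:,:,::-1]);print(camera_params("wrist"))
p,d=camera("side");cv2.imwrite("pics/s1.png",p[180:320,240:420,::-1].repeat(4,0).repeat(4,1))
E
```

```text
1 [ 0.32385476  0.48741989 -0.85968051  1.89281915  0.44639249  0.96478017
 -0.93704167]
-1 [ 0.507918    0.63995699 -1.17515002  1.88453031  0.67251252  1.0855127
  2.00642189]
1
3.7083 [0.52812942 0.13703489 0.17490144] [-0.29545862  0.07183019 -0.59965434] -0.0002769132154369826 [ 0.32483765  0.48748456 -0.85858473  1.89253676  0.44652754  0.96488253
 -0.93704561]
{'K': array([[361.30281732,   0.        , 322.20675737],
       [  0.        , 361.30281732, 244.76597413],
       [  0.        ,   0.        ,   1.        ]]), 'tool_from_camera': array([[-5.16707864e-04, -3.16192849e-01,  9.48694796e-01,
        -1.16942333e-01],
       [ 1.24240642e-04, -9.48694935e-01, -3.16192828e-01,
         8.01011060e-02],
       [ 9.99999859e-01, -4.55128697e-05,  5.29482136e-04,
         6.11865673e-04],
       [ 0.00000000e+00,  0.00000000e+00,  0.00000000e+00,
         1.00000000e+00]])}
```

View pics/w1.png

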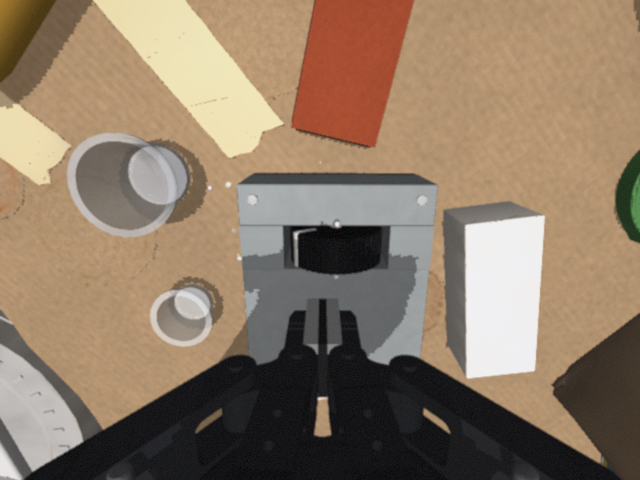

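View pics/s1.png

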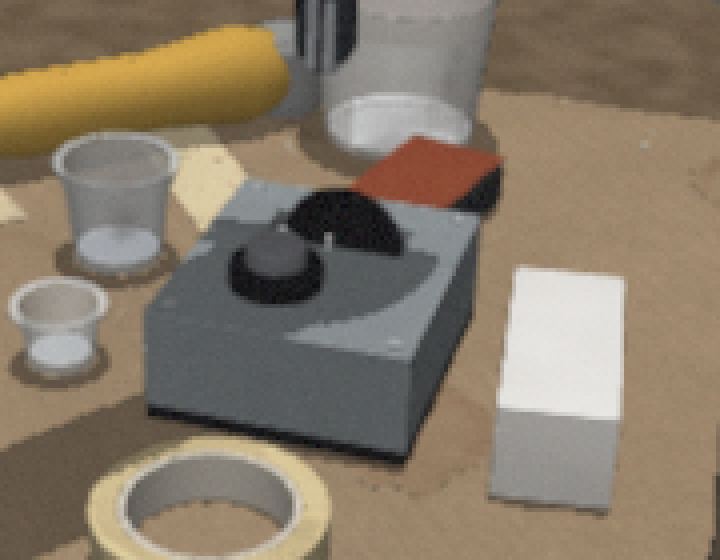

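The wrist view shows the wheel, with its bar at the left (robot) end at px (297,245) and the pointers at (336,222) and (336,276). First stroke: descend to contact, press, drag along +x, lift, then look.

```bash
cat > stroke.py <<'E'
from rig import *
from h import *
import sys
tag,x0,x1,press=sys.argv[1],*map(float,sys.argv[2:5])
R=rot(1)
move_l(tcp(x0,32,92),R,feed=.08)
b=sense()["wrist_force"]
hit=move_l(tcp(x0,32,76),R,feed=.015,until_force=2.5)
S=sense();zt=(S["position"][2]-.025)*1000
print("hit",hit,"tip z",zt,S["wrist_force"]-b)
if hit:
    move_l(tcp(x0,32,zt-press),R,feed=.01);print("pressed",sense()["wrist_force"]-b)
    for k in (.5,1):
        move_l(tcp(x0+k*(x1-x0),32,zt-press),R,feed=.03);S=sense();print(S["position"],S["wrist_force"]-b)
move_l(tcp(x1,32,100),R,feed=.06)
move_l(tcp(-10,32,150),R,feed=.15)
sleep(.2)
S=sense();P=camera_params("wrist")
p,d=camera("wrist");cv2.imwrite(f"pics/w{tag}.png",cv2.resize(p[150:330,200:480,::-1],None,fx=2.5,fy=2.5))
print(S["time_s"])
T=np.eye(4);T[:3,:3]=S["tcp_rot"];T[:3,3]=S["position"];T=T@P["tool_from_camera"]
for a in(-1.047,-.524,0,.524):print(a,(proj(ctl(C0,YAW,[32*np.sin(a),32,48+32*np.cos(a)]),P,T[:3,:3],T[:3,3])-[200,150])*2.5)
E
python3 stroke.py 2 -10 10 2.5
```

```text
hit True tip z 77.96502840457714 [-0.52333388  1.13009902  2.02234394]
pressed [-2.05192137  0.63266205  5.01411877]
[0.53856327 0.13586622 0.1009469 ] [1.76329105e-01 2.77883544e-04 6.27843461e+00]
[0.54803495 0.13396474 0.10083579] [0.98941559 0.06704314 5.28993492]
8.1583
-1.047 [[237.49489479 250.75636965]]
-0.524 [[280.23066851 266.037365  ]]
0 [[343.97789413 272.0285532 ]]
0.524 [[406.41232252 266.05133195]]
```

```bash
ls pics
```

```text
s1.png
side0.npy
side0.png
top0.npy
top0.png
w1.png
w2.png
z.png
```

View pics/w2.png

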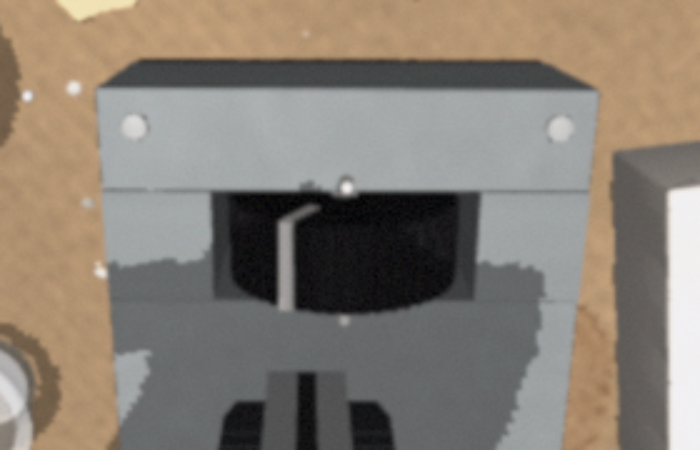

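The bar has moved to px x≈286, against a predicted 280 for -0.524, so it advanced exactly one click. I'll repeat the same stroke.

```bash
python3 stroke.py 3 -10 9 2.8
```

```text
hit True tip z 77.99522824917524 [ 0.28658428 -0.77506508  2.1000474 ]
pressed [-0.89399717 -1.1824587   5.9439883 ]
[0.53805266 0.13599763 0.10073945] [ 1.55365296 -1.38533672  6.60945724]
[0.54707797 0.13418554 0.10062275] [ 1.10894791 -0.8916628   5.07238739]
12.5583
-1.047 [[237.40182114 250.89074083]]
-0.524 [[280.13064278 266.17317701]]
0 [[343.87087539 272.16436718]]
0.524 [[406.30106968 266.18574502]]
```

```bash
ls pics/w3.png
```

```text
pics/w3.png
```

View pics/w3.png

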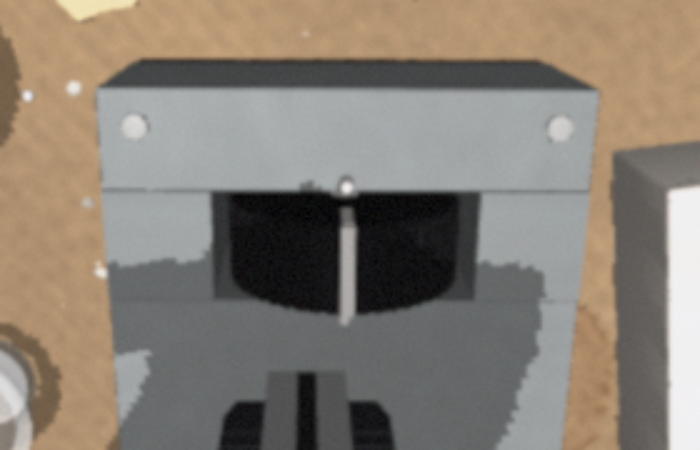

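The bar now stands between the pointers at px x≈347. Next I'll press the button.

Run:
```python
from rig import *
from h import *
R=rot(1);x,y=-10,-42
move_l(tcp(x,y,150),R); move_l(tcp(x,y,100),R,feed=.08)
b=sense()["wrist_force"]
h=move_l(tcp(x,y,84),R,feed=.015,until_force=2)
S=sense();z0=(S["position"][2]-.025)*1000;print(h,z0,S["wrist_force"]-b)
h=move_l(tcp(x,y,z0-9),R,feed=.012,until_force=14)
S=sense();print(h,(S["position"][2]-.025)*1000,S["wrist_force"]-b)
sleep(.2);S=sense();print((S["position"][2]-.025)*1000,S["wrist_force"]-b)
p,d=camera("side");cv2.imwrite("pics/s4.png",p[180:320,240:420,::-1].repeat(4,0).repeat(4,1))
move_l(tcp(x,y,110),R,feed=.06)
move_l(tcp(-10,32,150),R);sleep(.2)
p,d=camera("wrist");cv2.imwrite("pics/w4.png",cv2.resize(p[:,:,::-1],None,fx=1.2,fy=1.2))
p,d=camera("side");cv2.imwrite("pics/s5.png",p[180:320,240:420,::-1].repeat(4,0).repeat(4,1))
S=sense();print(S["time_s"],S["wrist_force"])
```

```text
True 87.5604449269882 [-0.64202216  1.87260222  1.60040421]
True 83.86948463866614 [-2.09358648  1.69298092  7.2887423 ]
83.86492506436343 [-3.30965292  0.72467122  6.23033326]
17.1333 [ 0.19619664 -0.69054059 -0.14669069]
```

```bash
python3 -c "
import cv2,numpy as np
a=cv2.imread('pics/s4.png');b=cv2.imread('pics/s5.png')
cv2.imwrite('pics/s45.png',cv2.resize(np.hstack([a,b]),(800,311)))"
```

```text
(no output)
```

View pics/s45.png

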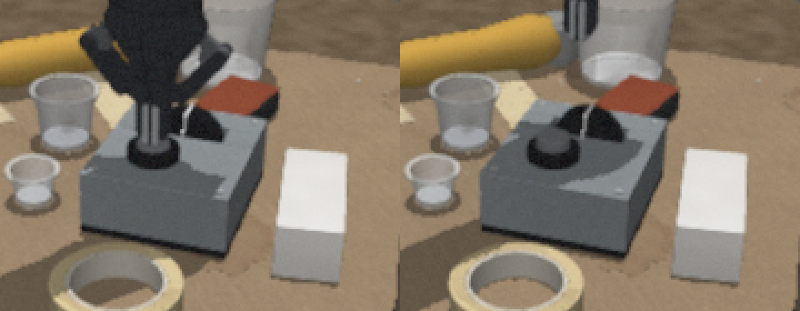

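View pics/w4.png

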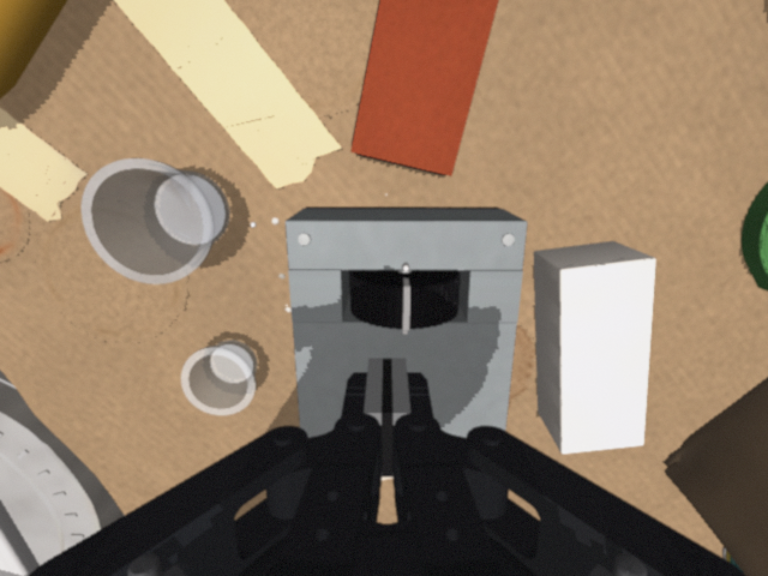

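The wheel is still at the top and the button is up again. The press stopped at only about 6 N steady, and whether that is bottomed is ambiguous given the 1–2 mm height offset. Pressing again is harmless with the wheel set, so I'll do it stepwise until the force clearly shows the hard stop.

Run:
```python
from rig import *
from h import *
R=rot(1);x,y=-10,-42
move_l(tcp(x,y,150),R); move_l(tcp(x,y,93),R,feed=.08);sleep(.2)
b=sense()["wrist_force"]
for z in np.arange(90,79.9,-.75):
    move_l(tcp(x,y,z),R,feed=.02);sleep(.1);S=sense();f=(S["wrist_force"]-b)[2]
    print(round(z,2),round((S["position"][2]-.025)*1000,2),round(f,2))
    if f>18:break
sleep(.1)
move_l(tcp(x,y,110),R,feed=.06)
move_l(tcp(-10,32,150),R);sleep(.2)
p,d=camera("wrist");cv2.imwrite("pics/w5.png",cv2.resize(p[150:330,200:480,::-1],None,fx=2.5,fy=2.5))
p,d=camera("side");cv2.imwrite("pics/s6.png",p[180:320,240:420,::-1].repeat(4,0).repeat(4,1))
p,d=camera("top");cv2.imwrite("pics/top6.png",p[:,:,::-1])
S=sense();print(S["time_s"],S["wrist_force"])
```

```text
90.0 89.97 -0.39
89.25 89.33 0.11
88.5 88.49 0.62
87.75 87.74 2.09
87.0 87.0 1.74
86.25 86.25 3.09
85.5 85.52 3.18
84.75 84.76 3.64
84.0 84.02 4.52
83.25 83.83 7.93
82.5 83.73 13.79
81.75 83.6 19.89
24.8583 [-0.07491792  0.17554458  0.01560452]
```

View pics/w5.png

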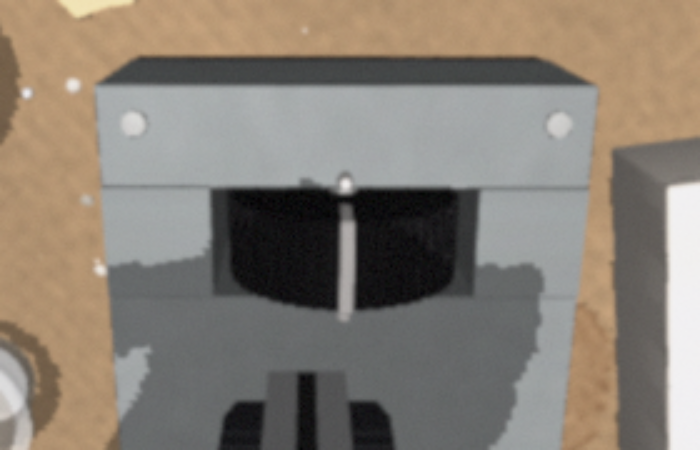

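View pics/s6.png

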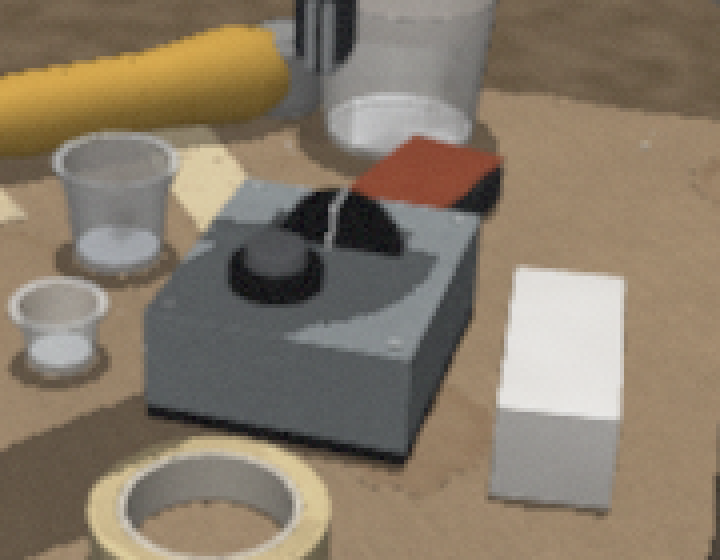

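The force rises sharply at tip z 83.8 mm, which is the hard stop (about 6 mm of travel). The bar is at px x≈346 between the pointers, the button is up, and the loose objects look unmoved. Handing in.

```bash
python3 -c "
from rig import *
finish_job()"
```

```text
the job is handed in; nothing more can be done
```

The wheel is at its working setting, the start button has been pressed fully down and let up, and the job was handed in shortly after 24.9 s of the 48 s. `finish_job()` gives no verdict, so success rests on my own checks.

- **Wheel:** it started two clicks short (-1.047). Two strokes along its top with the fingers shut, at about 5–6.5 N, moved it one click each. The last wrist picture shows the white bar between the two pointers, at the predicted position to within about 2 pixels in the enlarged picture.
- **Button:** I pressed it twice, both times after the wheel was set and free. The first press ended at only about 6 N, which left it unclear whether the button had bottomed. The second went down in steps and met a hard stop, with the force rising to 20 N at a fingertip height of 83.8 mm. That is about 6 mm below the stated top. The last side picture shows the button up again.
- **Clear of everything:** the arm ended above the controller, touching nothing, with the wrist force near zero. The cups, tape, sanding block and carton look unmoved in the pictures; I did not measure their positions.
- **Disagreement:** first contact showed about 2 mm below the stated height on both the wheel and the button. This is probably force-reading lag or the calibration tolerance, and it did not affect the result.

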